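# Seat the sample insert, fit the D-bore knob and hold the carrier down

## Robot

A 6-joint arm with a two-finger parallel gripper is mounted at the origin on the work surface. World frame = base frame: x ahead of the robot, y to its left, z up, the work surface at z = 0. Lengths are in m, angles in rad, forces in N, time in s.
With the tool pointing down it reaches from about 0.275 to 0.75 m from the base axis. Payload 10.2 kg.
Tool frame: the origin (TCP) lies at the very end of the fingers, on their centre line; the grasp point (between the pads) lies r.grasp_offset behind it (r.grasp_offset is the distance from the TCP to the grasp point, in m); z points along the fingers, y is the line along which they close (so a half turn about z gives the same grasp; the last joint's range is limited). The gripper opens to 85 mm and grips with 20 to 120 N. Pads are 22 mm wide; open, the fingers measure 114 mm over their backs; the gripper's body (76 mm by 85 mm) begins 54 mm behind the grasp point. The pads swing forward as they close: fully open they stand 13 mm farther back than shut.
Start: joints at [-0.223, 0.313, 1.498, -0, 1.331, -0.223], TCP at [0.525, -0, 0.231] pointing down, gripper open.
Joint ranges: [-2.94, 2.94], [-0.97, 2.17], [0.19, 2.56], [-1.23, 4.37], [0.02, 3.11], [-2.88, 2.88]. Speed limits (rad/s): [2.39, 2.39, 3.01, 3.14, 3.14, 3.14].

## Interface

Orientations are given as a unit quaternion [x, y, z, w].
In Python, from plant import status, imaging, r gives the robot as it stands. The module is installed in compiled form; this text tells all that it offers.
- The arm moves only by the shell command python3 -m inch 'ROWS' [FORCE]. ROWS is a JSON object of lists of equal length, an entry for each row: "jaw": the opening, from -1 (shut) to 1 (fully open); "translation": the shift along the tool's x, y, z as a fraction of full scale, a list of three; "rot": the turn, a rotation vector about the tool's x, y, z as a fraction of full scale, a list of three. In form: {"jaw": [jaw, ...], "translation": [[dx, dy, dz], ...], "rot": [[ax, ay, az], ...]}. A call has 1 to 20 rows; each row is the pose to reach, as a shift and turn from the pose commanded when the call began, along the tool's axes at that moment, turning the shorter way round; what a row does not reach only later rows make up. Full scale, the value 1, is 0.6 m for a shift and 180 degrees for a turn. A row lasts 1/10 s, in which the tool goes at most 50 mm and 8.59 degrees, less where a joint would pass 70% of its speed; a pose out of reach is approached as far as the arm can. A call with a number of a shift or a turn outside -1 to 1 is refused whole. A call with a gripper value outside its range is refused whole. The fingers move at their own pace and stop on an object; FORCE is the grip in N (left out, the last holds). Time passes only in rows, so rows that repeat a pose let the fingers close. It gives the time, the measured TCP pose, the force, the opening and the grip force at its end, in the units of the state.
- status.read_state(): the state, without advancing time (a new reading comes with each control period).
- imaging.snapshot(name): name is "scene" or "side" or "wrist"; returns (picture, depth): 480x640x3 uint8, red, green, blue; 480x640 float32, m along the optical axis (not along the pixel's ray), 0 where there is no reading.
- imaging.calibration(name): a dict with "fovy" (degrees; the focal length in pixels is half the picture's height over the tangent of half this angle, whatever the lens; pixels are square), "cx", "cy" (the principal point, pixels), "xyz" and "attitude" of the camera in the world; the wrist camera has in their place "hand_eye" (4x4, takes a point from camera to tool coordinates, whose origin is the TCP and whose axes are the flange's). Camera axes: x right, y down, z forward; pixel columns grow to the right and rows downward; lengths in m; the calibration is good to about 2 mm. A picture is of the moment at which its call begins: read the wrist's pose just before it. calibration takes no time and is no camera call.
- r.sign_off(): hands the job in; it is judged then, once.
The state is a dict: "t": time; "q": joint angles; "joint_velocities": joint speeds; "effort": joint torques, N m; "tcp_pos": TCP position; "ee_rot": TCP orientation; "wrist_force": force on the tool from outside, world axes, zero at the start; "moment": the same for the moment, N m; "finger_gap": finger opening in m; "finger_force": force on a finger pad.
Only numpy, scipy, OpenCV 4.12 (cv2) and the standard library are available. Lean on these libraries where they do the work, as an engineer would, in place of code of your own. Each camera call takes 0.05 s, during which the arm holds its last target. There are 200 camera calls.

## Task

Seat the blue sample insert flat in the rectangular pocket of the white measuring station, its collar around the brass D-shaft. Then turn the black knob from the steel tray until its white pointer line looks towards the red mark on the pocket's rim, push it fully down onto the shaft and press the spring-borne carrier to its bottom stop. Finish holding it there, fingers still pressing the knob and touching neither insert nor station; leave jar, crucible and screwdriver where they are.

Things in the scene. Friction and masses are not known exactly. Their poses are not given: they have to be found in the camera images.
- station: White fixed housing with a dark top face, 220 (x) x 170 (y) x 50 mm high; origin at the centre of its underside on the table. Its position and yaw vary. It bears the aluminium carrier, 160 (x) x 120 (y) mm, whose rim stands 66 mm above the table at rest.
- pocket (a point): Centre of the carrier's pocket floor, 60 mm above the table with the carrier up; moves down with it. x: along the pocket's long side towards the rim with the small red mark; z up. Pocket 123 (x) x 83 (y) mm, 6 mm deep, the upper 3 mm of its walls bevelled, 2.5 mm wider per side at the top.
- shaft (a point): Centre of the top of the upright brass shaft, 44 mm above the pocket floor, axes as pocket; the shaft stands at the pocket's centre. D-shaped: 16 mm diameter with one flat, 4 mm from the axis, facing +x (towards the red mark); its top 3 mm are tapered by 2 mm.
- carrier (a joint): How far the carrier (pocket, shaft and all on it) is pushed straight down on its spring, m: 0 up (at rest, also with insert and knob lying on it), 0.008 at the bottom stop. It starts to move at about 3 N beyond those weights and reaches the stop at about 10 N; it springs back when let go.
- insert: Loose, about 180 g: blue plate 120 (x) x 80 (y) x 8 mm, origin at the centre of its underside, z up. In the middle a steel collar, 40 (x) x 34 (y) mm, top at 30 mm, a 24 mm square hole right through collar and plate. Two fixed white cups, 28 mm diameter, top at 20 mm, at x = +-43 mm. Grip the collar across y, between the cups. Either way round fits the pocket.
- knob: Loose black block, about 60 g, 52 (x) x 30 (y) x 36 mm high, origin at the centre of its underside on the bore's axis, z up. Grip across y. D-bore from below: 18 mm diameter, 19 deep, flat 5 mm from the axis on the +x side, mouth bevelled 1.5 mm. White line on top from the middle to the +x end. Pushed home its underside rests on the collar, 30 mm above the pocket floor.
- pointer (a point): End of the knob's white pointer line: on the knob's top, 20 mm from its axis towards its +x.
- mat: Fixed black rubber mat on which the insert starts, 150 x 110 x 4 mm, origin at the centre of its underside. Mat and tray may change sides.
- tray: Fixed shallow steel tray in which the knob starts, 130 x 130 mm, floor 4 mm thick, walls 4 mm thick and 12 mm high overall, origin at the centre of its underside.
- jar: Loose amber jar with a white cap, 60 mm diameter, 90 mm high, origin at the centre of its underside; leave alone.
- crucible: Loose white crucible, 60 mm diameter, 60 mm high, origin at the centre of its underside; leave alone.
- driver: Loose screwdriver with a blue handle, 180 mm long, lying on the table along its own x beyond the station; origin under its middle; leave alone.
Mind the look-alikes: they are no part of the job. Of the things shaped like the insert, the blue one is meant.

How it is judged:
By the outcome, as a careful person would: the job done as asked, in the order asked, and still so for the second after the job is handed in, while the arm keeps its last pose, push and grip.
It also fails if it takes over 54 s, if anything falls off the work surface, if the arm or the gripper's body presses on something with over 40 N, if the wrist force passes 120 N, or if a joint passes its speed limit or range.

## Working session

There is one attempt and no reset: what is moved stays moved. The work goes in short steps, Python scripts to look and compute and a shell command to move; the robot and the scene stay as the last step left them, time stands still between calls to the robot, and variables do not carry over. Pictures are saved under pics/ and viewed, at most 10 in all, crops included, and the job is handed in when it is done.

```bash
mkdir -p pics; cat > h.py <<'E'
import numpy as np, cv2
from plant import status, imaging, r
from scipy.spatial.transform import Rotation as R
def snap(name, save=None):
    s=status.read_state(); img,d=imaging.snapshot(name); c=imaging.calibration(name)
    if 'hand_eye' in c:
        T=np.eye(4);T[:3,:3]=R.from_quat(s['ee_rot']).as_matrix();T[:3,3]=s['tcp_pos'];M=T@np.array(c['hand_eye'])
    else:
        M=np.eye(4)
        a=np.array(c['attitude']); M[:3,:3]=a if a.shape==(3,3) else R.from_quat(a).as_matrix(); M[:3,3]=c['xyz']
    f=240/np.tan(np.radians(c['fovy'])/2)
    v,u=np.mgrid[:480,:640]
    P=np.stack([(u-c['cx'])/f*d,(v-c['cy'])/f*d,d],-1)@M[:3,:3].T+M[:3,3]
    P[d==0]=np.nan
    if save: cv2.imwrite('pics/'+save,img[:,:,::-1])
    np.savez('/tmp/%s.npz'%name,img=img,P=P,M=M,f=f,c=[c['cx'],c['cy']])
    return img,P,M,f,c
E
python3 - <<'E'
from h import *
for n in('scene','side'):
    i,P,M,f,c=snap(n,n+'1.png'); print(n,c)
print(imaging.calibration('wrist'),r.grasp_offset,status.read_state())
E
```

```text
scene {'fovy': 52.48308078085323, 'cx': 320.0658926668668, 'cy': 231.6185405378711, 'xyz': array([1.14094856, 0.10212739, 1.02067138]), 'attitude': array([ 0.57176487,  0.76612566, -0.23251533, -0.17908944])}
side {'fovy': 55.46299605993577, 'cx': 321.3282967791539, 'cy': 234.13040920763345, 'xyz': array([0.22252968, 0.87171166, 0.70748476]), 'attitude': array([-0.14201637,  0.86307242, -0.47968001,  0.069602  ])}
{'fovy': 63.60358808373049, 'cx': 311.7231198161655, 'cy': 239.4468034970025, 'hand_eye': array([[-9.72646089e-04, -9.47587952e-01, -3.19493547e-01,
         8.13212675e-02],
       [ 9.99999304e-01, -1.13479965e-03,  3.21374446e-04,
         4.90138234e-04],
       [-6.67091717e-04, -3.19493012e-01,  9.47588397e-01,
        -1.41276698e-01],
       [ 0.00000000e+00,  0.00000000e+00,  0.00000000e+00,
         1.00000000e+00]])} 0.0187 {'t': 0.1, 'q': array([-2.23415917e-01,  3.13375283e-01,  1.49829839e+00, -2.13816124e-05,
        1.33098500e+00, -2.23404841e-01]), 'joint_velocities': array([ 6.48070189e-05, -2.55943888e-03, -1.59916114e-03,  9.14596090e-04,
       -1.03725951e-04, -1.23462453e-03]), 'effort': array([ 2.30574413e-03, -4.12899542e+01, -2.60142785e+01, -1.81123951e-04,
        3.02137116e-03,  1.15447833e-05]), 'tcp_pos': array([5.24795917e-01, 2.04092319e-05, 2.30825511e-01]), 'ee_rot': array([ 7.07108797e-01,  7.07104564e-01, -2.92811584e-04, -4.45499361e-04]), 'wrist_force': array([-0.37170269,  0.427933  , -0.18281212]), 'moment': array([-0.00699187,  0.02006649,  0.01760084]), 'finger_force': 0.0, 'finger_gap': 0.08588065634854071}
```

View pics/scene1.png

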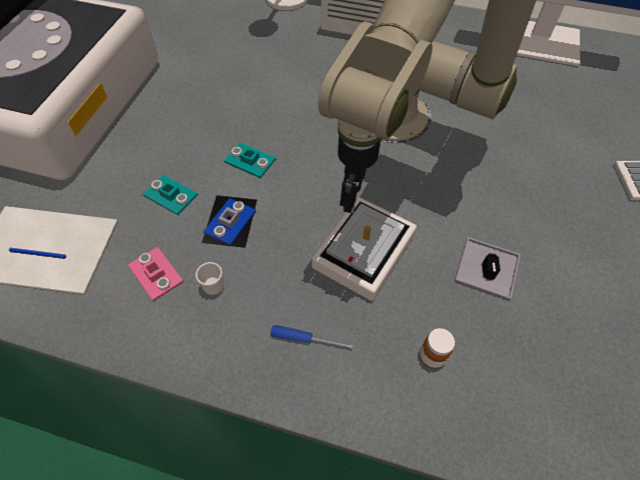

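Scene view: the insert candidates are blue (229,221) on the black mat, teal (250,157) and (170,193), and pink (155,272). I choose the blue one. The only knob is black, at (491,266) in the tray. The station is at (366,245), with its red mark near (351,259).

```bash
cat > m.py <<'E'
from h import *
D=np.load('/tmp/scene.npz');img=D['img'];P=D['P']
hsv=cv2.cvtColor(img,cv2.COLOR_RGB2HSV);H,S,V=[hsv[...,k].astype(int) for k in range(3)]
z=P[...,2]
def box(u0,u1,v0,v1):
    m=np.zeros(z.shape,bool);m[v0:v1,u0:u1]=1;return m
def rect(m,n):
    p=P[m];p=p[np.isfinite(p[:,2])];(c,s,a)=cv2.minAreaRect((p[:,:2]*1000).astype(np.float32));print(n,len(p),'c',np.round(c,1),'size',np.round(s,1),'ang',round(a,1),'z',np.round(np.percentile(p[:,2],[5,50,95]),4))
rect(box(195,265,190,255)&(H>105)&(H<130)&(S>150)&(V>80),'insert blue')
rect(box(200,262,190,250)&(z>.025)&(z<.045)&(H>-1),'insert collar+cups')
rect(box(300,425,190,305)&(z>.056)&(z<.075),'carrier')
rect(box(300,425,190,305)&(z>.04)&(z<.075),'station')
rect(box(300,425,190,305)&(z>.085)&(z<.115)&(H<30)&(S>120),'shaft')
rect(box(335,365,245,275)&((H<8)|(H>172))&(S>150),'red')
rect(box(470,515,245,290)&(z>.03)&(z<.06),'knob top')
rect(box(470,515,245,290)&(z>.03)&(z<.06)&(V>140),'knob line')
a=cv2.resize(img[185:260,190:270],None,fx=5,fy=5,interpolation=2);b=cv2.resize(img[200:300,310:420],None,fx=3.75,fy=3.75,interpolation=2);c=cv2.resize(img[240:300,455:525],(437,375),interpolation=2)[:, :]
o=np.hstack([a,cv2.resize(b,(400,375)),c]);o=cv2.resize(o,(800,242));cv2.imwrite('pics/crop1.png',o[:,:,::-1])
E
python3 m.py
```

```text
insert blue 759 c [ 512.8 -314.3] size [ 87.4 124.1] ang 79.5 z [0.0079 0.0121 0.0157]
insert collar+cups 227 c [ 514.4 -311.2] size [ 36.1 110.7] ang 76.4 z [0.0257 0.0315 0.0367]
carrier 2934 c [500.1  32.8] size [125.9 164.7] ang 74.1 z [0.0577 0.0625 0.0683]
station 5456 c [500.6  35. ] size [171.5 222.2] ang 74.0 z [0.0465 0.058  0.0675]
shaft 42 c [502.   35.6] size [13.1  9.4] ang 56.3 z [0.0873 0.0993 0.1064]
red 17 c [571.   14.5] size [ 7.4 12.7] ang 75.0 z [0.0642 0.0669 0.0693]
knob top 262 c [467.4 336. ] size [55.1 31.1] ang 12.5 z [0.0326 0.0393 0.0428]
knob line 17 c [477.8 338. ] size [21.2  5.3] ang 8.6 z [0.0365 0.0395 0.0427]
```

View pics/crop1.png

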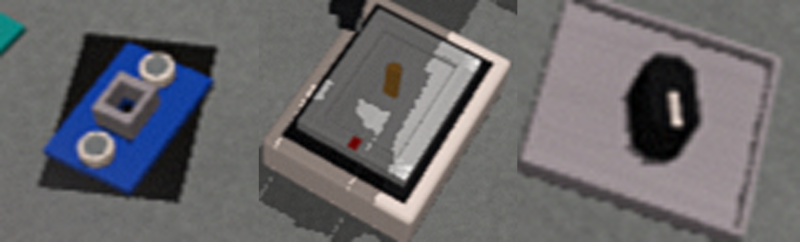

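The crop confirms the blue insert on the mat, the station with the red mark towards world +x (yaw ≈ -16°), and the knob pointer at about +11°. Next I move over the insert with the jaws across its y.

```bash
python3 -m inch '{"jaw":[1,1,1,1,1,1,1,1,1,1,1,1,1,1,1],"translation":[[-0.52,-0.018,0.04],[-0.52,-0.018,0.04],[-0.52,-0.018,0.04],[-0.52,-0.018,0.04],[-0.52,-0.018,0.04],[-0.52,-0.018,0.04],[-0.52,-0.018,0.04],[-0.52,-0.018,0.04],[-0.52,-0.018,0.04],[-0.52,-0.018,0.04],[-0.52,-0.018,0.04],[-0.52,-0.018,0.04],[-0.52,-0.018,0.04],[-0.52,-0.018,0.04],[-0.52,-0.018,0.04]],"rot":[[0,0,0.567],[0,0,0.567],[0,0,0.567],[0,0,0.567],[0,0,0.567],[0,0,0.567],[0,0,0.567],[0,0,0.567],[0,0,0.567],[0,0,0.567],[0,0,0.567],[0,0,0.567],[0,0,0.567],[0,0,0.567],[0,0,0.567]]}'
cat > w.py <<'E'
from h import *
import sys
img,P,M,f,c=snap('wrist',sys.argv[1])
s=status.read_state();Rt=R.from_quat(s['ee_rot']).as_matrix()
print('tcp',s['tcp_pos'].round(4),'yaw y',np.degrees(np.arctan2(Rt[1,1],Rt[0,1])).round(2),'zax',Rt[:,2].round(4),s['wrist_force'].round(1),s['q'].round(2))
E
python3 w.py w1.png
```

```text
t: 1.6
tcp_pos: [0.5142, -0.312, 0.2072]
ee_rot: [0.995, -0.104, -0.0, -0.0]
wrist_force: [-0.8, 0.1, 0.2]
finger_gap: 0.0854
finger_force: 0.0
tcp [ 0.5142 -0.312   0.2072] yaw y -101.94 zax [-1.e-04  1.e-04 -1.e+00] [-0.5 -0.8 -0.2] [-0.74  0.5   1.29  0.    1.35  1.04]
```

View pics/w1.png

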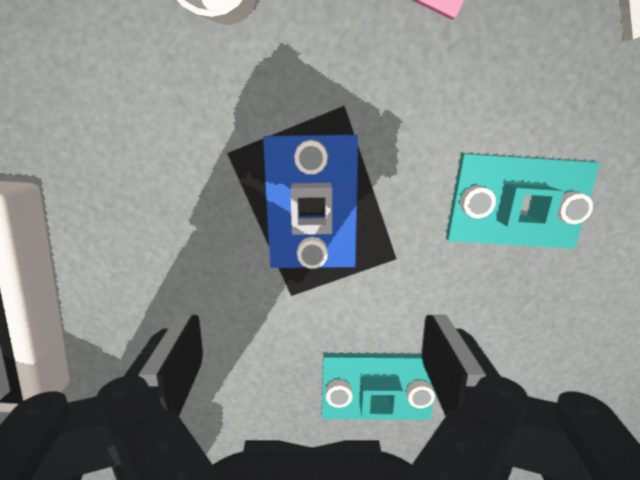

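The wrist view shows the blue insert centred at (312,205), nearly aligned with the jaws. I fit its pose by intersecting pixel rays with the known plane heights.

```bash
cat > fit.py <<'E'
from h import *
def load(n='wrist'):
    D=np.load('/tmp/%s.npz'%n);img=D['img'];h=cv2.cvtColor(img,cv2.COLOR_RGB2HSV).astype(int)
    return D,img,h[...,0],h[...,1],h[...,2]
def plane(D,m,z):
    v,u=np.nonzero(m);M=D['M'];d=np.stack([(u-D['c'][0])/D['f'],(v-D['c'][1])/D['f'],np.ones(len(u))],1)@M[:3,:3].T
    return M[:3,3]+d*((z-M[2,3])/d[:,2])[:,None]
def rect(D,m,z,n):
    p=plane(D,m,z);c,s,a=cv2.minAreaRect((p[:,:2]*1000).astype(np.float32));print(n,len(p),'c',np.round(c,1),'size',np.round(s,1),'ang',round(a,2),round(a-90,2));return p
def big(m):
    n,l,s,_=cv2.connectedComponentsWithStats(m.astype(np.uint8));return l==1+np.argmax(s[1:,4])
E
python3 - <<'E'
from fit import *
D,img,H,S,V=load();P=D['P'];z=P[...,2]
b=big((H>105)&(H<130)&(S>130)); rect(D,b,.012,'plate')
v,u=np.nonzero(b);m=np.zeros(b.shape,bool);m[v.min():v.max(),u.min():u.max()]=1
p=P[b];print('zblue',np.nanmedian(p[:,2]), 'depth xy centre',(np.nanmin(p[:,:2],0)+np.nanmax(p[:,:2],0))/2)
k=big(m&(z>.030)&(z<.04)&(S<60)); rect(D,k,.034,'collar');print(np.nanmedian(z[k]))
E
```

```text
plate 8024 c [ 516.4 -312.4] size [ 81.2 121.1] ang 78.86 -11.14
zblue 0.010626107404177465 depth xy centre [ 0.51372281 -0.31243754]
collar 1120 c [ 516.7 -312.6] size [33.9 39.6] ang 78.05 -11.95
0.03261681902588556
```

```bash
python3 -m inch '{"jaw":[1,1,1,1,1,1,1,-1,-1,-1,-1,-1,-1,-1],"translation":[[0.004,0,0.07],[0.004,0,0.14],[0.004,0,0.21],[0.004,0,0.26],[0.004,0,0.30],[0.004,0,0.319],[0.004,0,0.319],[0.004,0,0.319],[0.004,0,0.319],[0.004,0,0.319],[0.004,0,0.319],[0.004,0,0.319],[0.004,0,0.319],[0.004,0,0.319]],"rot":[[0,0,-0.002],[0,0,-0.002],[0,0,-0.002],[0,0,-0.002],[0,0,-0.002],[0,0,-0.002],[0,0,-0.002],[0,0,-0.002],[0,0,-0.002],[0,0,-0.002],[0,0,-0.002],[0,0,-0.002],[0,0,-0.002],[0,0,-0.002]]}' 40
```

```text
t: 3.05
tcp_pos: [0.5169, -0.3129, 0.0169]
ee_rot: [0.995, -0.102, 0.001, 0.001]
wrist_force: [-1.8, 0.6, 6.1]
finger_gap: 0.0327
finger_force: 41.9
```

```bash
python3 -m inch '{"jaw":[-1,-1,-1,-1,-1,-1,-1,-1,-1,-1,-1,-1,-1,-1,-1,-1,-1,-1],"translation":[[0,0,-0.03],[0,0,-0.08],[0,0,-0.15],[0,0,-0.22],[0,0,-0.30],[-0.02,-0.05,-0.37],[-0.05,-0.12,-0.405],[-0.08,-0.19,-0.405],[-0.11,-0.26,-0.405],[-0.14,-0.33,-0.405],[-0.17,-0.4,-0.405],[-0.2,-0.47,-0.405],[-0.23,-0.53,-0.405],[-0.245,-0.57,-0.405],[-0.251,-0.583,-0.405],[-0.251,-0.583,-0.405],[-0.251,-0.583,-0.405],[-0.251,-0.583,-0.405]],"rot":[[0,0,0],[0,0,0],[0,0,0],[0,0,0],[0,0,0],[0,0,0],[0,0,0.024],[0,0,0.024],[0,0,0.024],[0,0,0.024],[0,0,0.024],[0,0,0.024],[0,0,0.024],[0,0,0.024],[0,0,0.024],[0,0,0.024],[0,0,0.024],[0,0,0.024]]}'; python3 w.py w2.png
```

```text
t: 4.85
tcp_pos: [0.4403, 0.0595, 0.2588]
ee_rot: [0.99, -0.14, -0.0, 0.0]
wrist_force: [-0.0, 0.3, -1.4]
finger_gap: 0.033
finger_force: 41.0
tcp [0.4402 0.0596 0.2587] yaw y -106.11 zax [-3.e-04 -1.e-04 -1.e+00] [-0.4  0.3 -2.1] [-0.13  0.11  1.68 -0.    1.35  1.72]
```

View pics/w2.png

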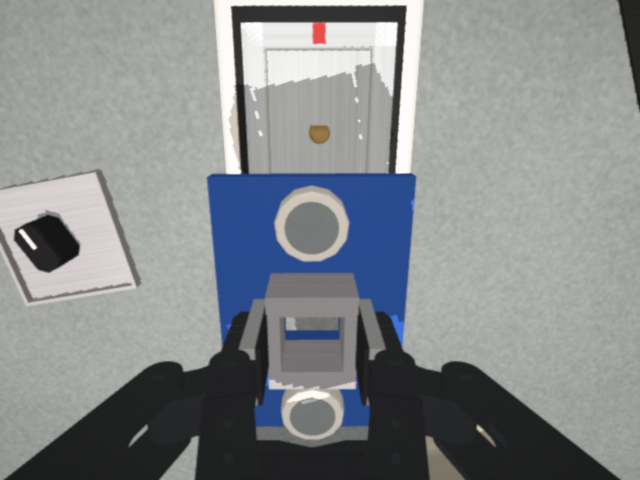

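View: shaft top at (319,133), red mark (319,33), pocket edges u≈265 and 372, held blue insert with its front edge at v≈175, and the knob at (47,240). I measure them all from this frame.

```bash
python3 - <<'E'
from fit import *
D,img,H,S,V=load();P=D['P'];z=P[...,2];v,u=np.mgrid[:480,:640]
box=lambda a,b,c,d:(u>=a)&(u<b)&(v>=c)&(v<d)
sh=box(300,340,115,150)&(H>8)&(H<30)&(S>110); p=rect(D,sh,.104,'shaft');print(p.mean(0),np.argwhere(sh).min(0),np.argwhere(sh).max(0),'z',np.nanpercentile(z[sh],[10,50,90]))
rd=box(305,335,15,60)&((H<8)|(H>172))&(S>120); p=rect(D,rd,.066,'red');print(p.mean(0))
# carrier bright region edges vs dark face : per-row
g=img.mean(2)
for vv in (45,70,100,130,150,165):
    row=g[vv];L=[k for k in range(215,262) if row[k]<70];Rr=[k for k in range(380,425) if row[k]<70]
    l=max(L)+1 if L else None; q=min(Rr) if Rr else None
    m=np.zeros(g.shape,bool);m[vv,[l,q]]=1;print(vv,l,q,plane(D,m,.066)[:,:2].round(4).tolist())
b=box(195,430,160,440)&(H>105)&(H<130)&(S>130)
zt=np.nanmedian(z[b]);print('held plate z',zt)
# held plate edges in tool coords
s=status.read_state();Rt=R.from_quat(s['ee_rot']).as_matrix()
def tool(p):return (p-s['tcp_pos'])@Rt
Zp=s['tcp_pos'][2]-.0169+.012
fr=[(np.nonzero(b[160:200,k])[0].min()+160,k) for k in range(225,400,25)]
m=np.zeros(g.shape,bool)
for a in fr:m[a]=1
print('front edge tool mm',(tool(plane(D,m,Zp))*1000).round(1).tolist())
for vv in (190,220,250,290):
    kk=np.nonzero(b[vv])[0];m=np.zeros(g.shape,bool);m[vv,[kk.min(),kk.max()]]=1;print('sides tool',(tool(plane(D,m,Zp))*1000).round(1).tolist())
# knob
k=big(box(0,100,195,290)&(V<60));p=rect(D,k|(box(15,45,225,255)&(V>180)&(z>.03)),.04,'knob all')
kt=box(0,100,195,290)&(z>.034)&(z<.05);q=P[kt];print(kt.sum());c,sz,a=cv2.minAreaRect((q[:,:2]*1000).astype(np.float32));print('knob top depth',c,sz,a)
ln=box(12,50,222,258)&(V>170)&(z>.033);p=rect(D,ln,.04,'line');print(p.mean(0))
E
```

```text
shaft 269 c [501.5  35.5] size [13.3 11.4] ang 73.84 -16.16
[0.50195869 0.03549417 0.104     ] [126 310] [142 328] z [0.09867933 0.10223067 0.10340552]
red 237 c [572.1  15.3] size [ 8.5 13.1] ang 73.9 -16.1
[0.57208015 0.01524145 0.066     ]
45 241 397 [[0.5806, 0.0756], [0.5467, -0.041]]
70 242 396 [[0.5634, 0.0809], [0.5294, -0.0365]]
100 244 394 [[0.5418, 0.0868], [0.5079, -0.0302]]
130 246 391 [[0.5192, 0.093], [0.4856, -0.0228]]
150 247 391 [[0.5036, 0.0975], [0.4697, -0.0193]]
165 248 390 [[0.4914, 0.1009], [0.4577, -0.0158]]
held plate z 0.25247254417232196
front edge tool mm [[60.0, -13.0, 4.9], [60.0, -3.6, 4.9], [60.0, 5.9, 4.9], [60.0, 15.3, 4.9], [60.0, 24.7, 4.9], [59.7, -31.9, 4.9], [59.7, -22.4, 4.9]]
sides tool [[53.9, -38.4, 4.9], [53.9, 39.5, 4.9]]
sides tool [[42.0, -38.3, 4.9], [42.0, 39.7, 4.9]]
sides tool [[29.5, -38.5, 4.9], [29.5, 39.6, 4.9]]
sides tool [[11.7, -38.3, 4.9], [11.7, 39.7, 4.9]]
knob all 2256 c [472.5 321. ] size [49.2 51.9] ang 11.07 -78.93
1451
knob top depth (469.6759338378906, 334.9718017578125) (51.87953186035156, 31.309097290039062) 9.893636703491211
line 106 c [481.4 337.8] size [21.8  4.9] ang 11.36 -78.64
[0.48160053 0.33786865 0.04      ]
```

```bash
python3 -m inch '{"jaw":[-1,-1,-1,-1,-1,-1,-1,-1,-1,-1,-1,-1,-1,-1,-1,-1],"translation":[[0.05,0.005,0],[0.1,0.01,0],[0.1113,0.01,0],[0.1113,0.01,0.04],[0.1113,0.01,0.1],[0.1113,0.01,0.16],[0.1113,0.01,0.2],[0.1113,0.01,0.23],[0.1113,0.01,0.26],[0.1113,0.01,0.28],[0.1113,0.01,0.29],[0.1113,0.01,0.296],[0.1113,0.01,0.302],[0.1113,0.01,0.307],[0.1113,0.01,0.309],[0.1113,0.01,0.309]],"rot":[[0,0,0],[0,0,0],[0,0,0],[0,0,0],[0,0,0],[0,0,0],[0,0,0],[0,0,0],[0,0,0],[0,0,0],[0,0,0],[0,0,0],[0,0,0],[0,0,0],[0,0,0],[0,0,0]]}'
```

```text
t: 6.5
tcp_pos: [0.5026, 0.0364, 0.0736]
ee_rot: [0.99, -0.139, 0.0, 0.0]
wrist_force: [-0.7, -0.8, -1.8]
finger_gap: 0.0329
finger_force: 41.0
```

```bash
python3 -m inch '{"jaw":[-1,-1,0.4,0.4,0.4,0.4,1,1,1,1,1,1,1],"translation":[[0,0,0.001],[0,0,0.001],[0,0,0.001],[0,0,0.001],[0,0,0.001],[0,0,0.001],[0,0,-0.03],[0,0,-0.08],[0,0,-0.14],[0,0,-0.2],[-0.08,0,-0.25],[-0.1,0,-0.25],[-0.1,0,-0.25]],"rot":[[0,0,0],[0,0,0],[0,0,0],[0,0,0],[0,0,0],[0,0,0],[0,0,0],[0,0,0],[0,0,0],[0,0,0],[0,0,0],[0,0,0],[0,0,0]]}'; python3 w.py w3.png
```

```text
t: 7.8
tcp_pos: [0.4439, 0.0534, 0.2246]
ee_rot: [0.99, -0.139, 0.001, -0.0]
wrist_force: [0.8, 0.2, -1.1]
finger_gap: 0.0854
finger_force: 0.0
tcp [0.4448 0.053  0.2239] yaw y -106.0 zax [ 1.4e-03 -2.0e-04 -1.0e+00] [ 0.7 -0.4 -0.1] [-0.14  0.15  1.73 -0.    1.27  1.71]
```

View pics/w3.png

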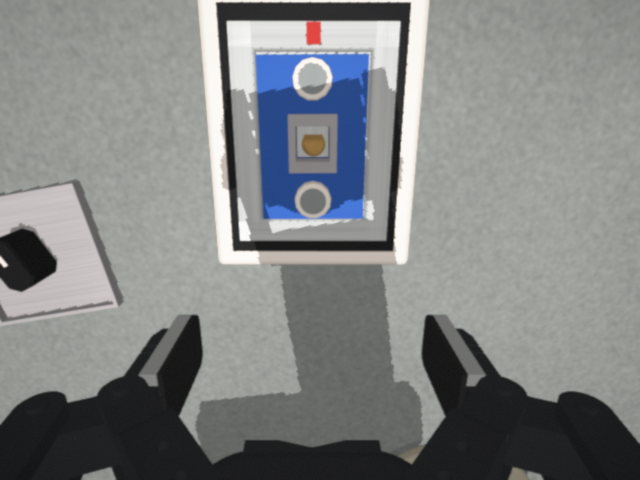

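The insert sits inside the pocket outline, with the shaft at (314,144) through its collar. A depth check will show whether it lies flat.

```bash
python3 - <<'E'
from fit import *
D,img,H,S,V=load();P=D['P'];z=P[...,2];v,u=np.mgrid[:480,:640]
b=big((u>245)&(u<380)&(v>45)&(v<225)&(H>105)&(H<130)&(S>130));rect(D,b,.068,'plate')
q=P[b];q=q[np.isfinite(q[:,2])];A=np.c_[q[:,0]-.5026,q[:,1]-.035,np.ones(len(q))];c=np.linalg.lstsq(A,q[:,2],rcond=None)[0];print('plate plane',c)
rim=(u>228)&(u<250)&(v>100)&(v<230)|(u>375)&(u<393)&(v>100)&(v<230);rim&=(V>90)&(z>.055);q=P[rim];A=np.c_[q[:,0]-.5026,q[:,1]-.035,np.ones(len(q))];print('rim plane',np.linalg.lstsq(A,q[:,2],rcond=None)[0])
sh=(u>295)&(u<335)&(v>125)&(v<165)&(H>8)&(H<30)&(S>110);p=rect(D,sh,.104,'shaft')
rd=(v<55)&((H<8)|(H>172))&(S>120);rect(D,rd,.066,'red')
E
```

```text
plate 11481 c [501.8  35.9] size [ 78.5 118.5] ang 74.31 -15.69
plate plane [0.00064247 0.00059996 0.06668698]
rim plane [0.00014647 0.00131228 0.06467624]
shaft 345 c [502.   35.3] size [13.2 11.6] ang 73.98 -16.02
red 286 c [572.   15.2] size [ 8.4 13. ] ang 73.96 -16.04
```

Seated: the plate is flat and 2.0 mm above the rim, as expected. Now the knob.

```bash
python3 -m inch '{"jaw":[1,1,1,1,1,1,1,1,1,1,1],"translation":[[-0.03,-0.07,0],[-0.05,-0.15,0],[-0.07,-0.23,0],[-0.09,-0.31,0.01],[-0.09,-0.39,0.03],[-0.09,-0.45,0.05],[-0.09,-0.465,0.057],[-0.09,-0.465,0.057],[-0.09,-0.465,0.057],[-0.09,-0.465,0.057],[-0.09,-0.465,0.057]],"rot":[[0,0,-0.147],[0,0,-0.147],[0,0,-0.147],[0,0,-0.147],[0,0,-0.147],[0,0,-0.147],[0,0,-0.147],[0,0,-0.147],[0,0,-0.147],[0,0,-0.147],[0,0,-0.147]]}'; python3 w.py w4.png
python3 - <<'E'
from fit import *
D,img,H,S,V=load();P=D['P'];z=P[...,2];v,u=np.mgrid[:480,:640]
n=(u>220)&(u<410)&(v>110)&(v<310)
kt=big(n&(z>.034)&(z<.05));rect(D,kt,.04,'knob top');q=P[kt];c,sz,a=cv2.minAreaRect((q[:,:2]*1000).astype(np.float32));print('depth',c,sz,a,np.nanmedian(q[:,2]))
ln=kt&(V>150);p=rect(D,ln,.04,'line');print(p.mean(0))
E
```

```text
t: 8.95
tcp_pos: [0.4703, 0.3351, 0.19]
ee_rot: [0.996, 0.09, 0.0, -0.0]
wrist_force: [0.3, -0.0, 0.4]
finger_gap: 0.0854
finger_force: 0.0
tcp [0.4703 0.3353 0.1899] yaw y -79.62 zax [ 8.e-04  3.e-04 -1.e+00] [0.2 1.2 0.1] [ 0.42  0.46  1.4  -0.    1.28  1.81]
knob top 2245 c [470.5 336.4] size [51.2 29.6] ang 11.08 -78.92
depth (469.5682678222656, 336.21807861328125) (51.552772521972656, 30.059528350830078) 11.047294616699219 0.038507455963699366
line 135 c [481.  337.9] size [20.6  3.9] ang 10.32 -79.68
[0.48086718 0.33821954 0.04      ]
```

View pics/w4.png

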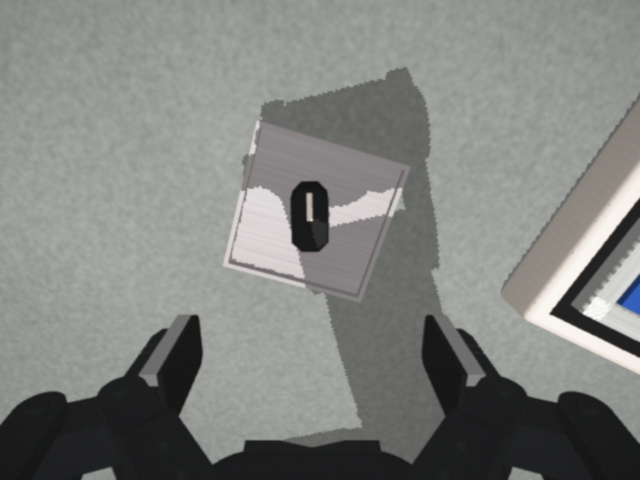

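The knob is at (310,217) in the wrist view, with its pointer line up (towards world +x) and parallel to the jaw frame. I grip it with the fingertips 10 mm above its underside, so they stay clear of the collar later.

```bash
python3 -m inch '{"jaw":[1,1,1,1,1,1,1,-1,-1,-1,-1,-1,-1,-1,-1],"translation":[[0,-0.002,0.07],[0,-0.002,0.14],[0,-0.002,0.2],[0,-0.002,0.25],[0,-0.002,0.28],[0,-0.002,0.293],[0,-0.002,0.293],[0,-0.002,0.293],[0,-0.002,0.293],[0,-0.002,0.293],[0,-0.002,0.293],[0,-0.002,0.293],[0,-0.002,0.293],[0,-0.002,0.293],[0,-0.002,0.293]],"rot":[[0,0,-0.003],[0,0,-0.003],[0,0,-0.003],[0,0,-0.003],[0,0,-0.003],[0,0,-0.003],[0,0,-0.003],[0,0,-0.003],[0,0,-0.003],[0,0,-0.003],[0,0,-0.003],[0,0,-0.003],[0,0,-0.003],[0,0,-0.003],[0,0,-0.003]]}' 100
```

```text
t: 10.5
tcp_pos: [0.4703, 0.3374, 0.0144]
ee_rot: [0.995, 0.096, 0.001, -0.0]
wrist_force: [-0.2, -2.0, 6.0]
finger_gap: 0.0284
finger_force: 99.3
```

```bash
python3 -m inch '{"jaw":[-1,-1,-1,-1,-1,-1,-1,-1,-1,-1,-1,-1,-1,-1,-1,-1],"translation":[[0,0,-0.03],[0,0,-0.09],[0,0,-0.16],[0,0,-0.23],[0,0,-0.3],[-0.02,0.05,-0.35],[-0.04,0.12,-0.35],[-0.06,0.19,-0.35],[-0.08,0.26,-0.35],[-0.1,0.33,-0.35],[-0.12,0.4,-0.35],[-0.1325,0.44,-0.35],[-0.1325,0.4565,-0.35],[-0.1325,0.4565,-0.35],[-0.1325,0.4565,-0.35],[-0.1325,0.4565,-0.35]],"rot":[[0,0,0],[0,0,0],[0,0,0],[0,0,0],[0,0,0],[0,0,0.1505],[0,0,0.1505],[0,0,0.1505],[0,0,0.1505],[0,0,0.1505],[0,0,0.1505],[0,0,0.1505],[0,0,0.1505],[0,0,0.1505],[0,0,0.1505],[0,0,0.1505]]}'; python3 w.py w5.png
```

```text
t: 12.1
tcp_pos: [0.4439, 0.0542, 0.2234]
ee_rot: [0.99, -0.139, -0.0, -0.0]
wrist_force: [-0.8, 0.2, -0.9]
finger_gap: 0.0282
finger_force: 98.7
tcp [0.4439 0.0542 0.2234] yaw y -106.02 zax [-2.e-04  2.e-04 -1.e+00] [ 0.1 -0.5 -0.3] [-0.14  0.15  1.73  0.    1.27  1.71]
```

View pics/w5.png

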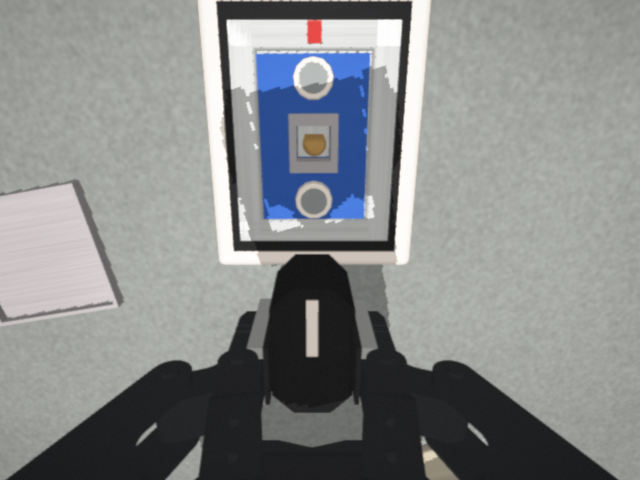

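The knob is held with its line at (312,300)–(312,357), pointing towards the red mark (315,32); the shaft is at (314,144). I measure the offset between knob axis and shaft.

```bash
python3 - <<'E'
from fit import *
D,img,H,S,V=load();P=D['P'];z=P[...,2];v,u=np.mgrid[:480,:640]
s=status.read_state();Rt=R.from_quat(s['ee_rot']).as_matrix();T=s['tcp_pos']
zt=T[2]+.0256
ln=(u>290)&(u<335)&(v>285)&(v<370)&(V>120)
t=(plane(D,ln,zt)-T)@Rt*1000;c,sz,a=cv2.minAreaRect(t[:,:2].astype(np.float32));print('line tool mm',c,sz,a,'depth z',np.nanmedian(z[ln]),zt)
vv=np.polyfit(t[:,0],t[:,1],1);print('line yaw in tool deg',np.degrees(np.arctan(vv[0])),'y0',vv[1],t[:,0].min(),t[:,0].max())
sh=(u>295)&(u<335)&(v>125)&(v<165)&(H>8)&(H<30)&(S>110)
t=(plane(D,sh,.104)-T)@Rt*1000;print('shaft tool',t[:,:2].min(0),t[:,:2].max(0),t.mean(0))
rd=(v<55)&(u>290)&(u<340)&((H<8)|(H>172))&(S>120);t=(plane(D,rd,.066)-T)@Rt*1000;print('red tool',t[:,:2].min(0),t[:,:2].max(0),t.mean(0))
# knob top extent
k=(u>255)&(u<370)&(v>250)&(v<420)&(abs(z-zt)<.004);q=(P[k]-T)@Rt*1000;c,sz,a=cv2.minAreaRect(q[:,:2].astype(np.float32));print('knob top tool',c,sz,a)
for vy in (135,143,150):
  row=[k for k in range(280,350) if sh[vy,k]];m=np.zeros(sh.shape,bool);m[vy,row]=1;q=(plane(D,m,.1)-T)@Rt*1000;print(vy,q[:,1].min(),q[:,1].max())
E
```

```text
line tool mm (11.977649688720703, 0.7892497777938843) (21.936931610107422, 4.037381649017334) 0.3293481469154358 depth z 0.24812961365638916 0.2489976385935066
line yaw in tool deg 0.4206808426785715 y0 0.5993959804657619 1.018488276486127 22.9378204514335
shaft tool [54.90335631 -4.46836065] [67.06813338  8.68672692] [ 61.46368254   2.09129976 119.38367059]
red tool [127.18945603  -1.94931087] [140.73361232   6.38706024] [133.7896113    2.21788833 157.36746915]
knob top tool (0.010013580322265625, 0.9747142791748047) (39.70094299316406, 52.275123596191406) 89.95487213134766
135 -3.1709010623755103 7.41204058454172
143 -4.531982489030928 8.781944422322988
150 -3.226742346430145 7.484799219391924
```

```bash
python3 -m inch '{"jaw":[-1,-1,-1,-1,-1,-1,-1,-1,-1,-1,-1,-1,-1,-1,-1,-1],"translation":[[0.05,0.002,0],[0.09,0.002,0],[0.102,0.0023,0.02],[0.102,0.0023,0.07],[0.102,0.0023,0.12],[0.102,0.0023,0.15],[0.102,0.0023,0.17],[0.102,0.0023,0.175],[0.102,0.0023,0.175],[0.102,0.0023,0.18],[0.102,0.0023,0.184],[0.102,0.0023,0.188],[0.102,0.0023,0.192],[0.102,0.0023,0.196],[0.102,0.0023,0.2],[0.102,0.0023,0.2]],"rot":[[0,0,0],[0,0,0],[0,0,0],[0,0,0],[0,0,0],[0,0,0],[0,0,0],[0,0,0],[0,0,0],[0,0,0],[0,0,0],[0,0,0],[0,0,0],[0,0,0],[0,0,0],[0,0,0]]}'
```

```text
t: 13.75
tcp_pos: [0.5022, 0.0349, 0.1032]
ee_rot: [0.99, -0.14, -0.0, -0.0]
wrist_force: [-0.2, 1.1, -1.5]
finger_gap: 0.0279
finger_force: 98.7
```

```bash
python3 -m inch '{"jaw":[-1,-1,-1,-1,-1,-1],"translation":[[0,0,0.002],[0,0,0.004],[0,0,0.006],[0,0,0.007],[0,0,0.007],[0,0,0.007]],"rot":[[0,0,0],[0,0,0],[0,0,0],[0,0,0],[0,0,0],[0,0,0]]}'; python3 -m inch '{"jaw":[-1,-1,-1,-1,-1,-1,-1],"translation":[[0,0,0.002],[0,0,0.004],[0,0,0.006],[0,0,0.008],[0,0,0.01],[0,0,0.01],[0,0,0.01]],"rot":[[0,0,0],[0,0,0],[0,0,0],[0,0,0],[0,0,0],[0,0,0],[0,0,0]]}'
```

```text
t: 14.35
tcp_pos: [0.5023, 0.0348, 0.0995]
ee_rot: [0.99, -0.14, 0.0, 0.0]
wrist_force: [-2.8, -0.1, 4.1]
finger_gap: 0.0281
finger_force: 99.2
t: 15.05
tcp_pos: [0.5023, 0.0348, 0.0936]
ee_rot: [0.99, -0.14, 0.0, 0.0]
wrist_force: [-3.0, -0.6, 8.2]
finger_gap: 0.0283
finger_force: 99.5
```

```bash
python3 -m inch '{"jaw":[-1,-1,-1,-1,-1,-1],"translation":[[0,0,0.001],[0,0,0.002],[0,0,0.003],[0,0,0.004],[0,0,0.004],[0,0,0.004]],"rot":[[0,0,0],[0,0,0],[0,0,0],[0,0,0],[0,0,0],[0,0,0]]}'; python3 -m inch '{"jaw":[-1,-1,-1,-1,-1],"translation":[[0,0,0.001],[0,0,0.002],[0,0,0.002],[0,0,0.002],[0,0,0.002]],"rot":[[0,0,0],[0,0,0],[0,0,0],[0,0,0],[0,0,0]]}'
```

```text
t: 15.65
tcp_pos: [0.5024, 0.0348, 0.0923]
ee_rot: [0.99, -0.14, 0.0, 0.0]
wrist_force: [-8.4, -0.1, 19.9]
finger_gap: 0.0283
finger_force: 101.5
t: 16.15
tcp_pos: [0.5024, 0.0348, 0.0923]
ee_rot: [0.99, -0.14, 0.001, 0.0]
wrist_force: [-13.0, 0.9, 32.9]
finger_gap: 0.028
finger_force: 103.1
```

The carrier is on its stop: z stopped moving while the force rose. I ease the push back to about 20 N and check with the side and wrist cameras.

```bash
python3 -m inch '{"jaw":[-1,-1,-1,-1],"translation":[[0,0,-0.001],[0,0,-0.0015],[0,0,-0.0015],[0,0,-0.0015]],"rot":[[0,0,0],[0,0,0],[0,0,0],[0,0,0]]}'; python3 w.py w6.png; python3 - <<'E'
from h import *
i,P,M,f,c=snap('side')
q=np.array([.5024,.0348,.08]);p=(q-M[:3,3])@M[:3,:3];u,v=int(f*p[0]/p[2]+c['cx']),int(f*p[1]/p[2]+c['cy'])
a=i[max(0,v-60):v+60,max(0,u-65):u+65];a=cv2.resize(a,(480,440),interpolation=2)
w=cv2.imread('pics/w6.png')[180:480,200:430];w=cv2.resize(w,(320,440))
cv2.imwrite('pics/fin.png',np.hstack([a[:,:,::-1],w]))
E
```

```text
t: 16.55
tcp_pos: [0.5024, 0.0348, 0.0923]
ee_rot: [0.99, -0.14, 0.0, 0.0]
wrist_force: [-10.1, 0.1, 23.3]
finger_gap: 0.0282
finger_force: 101.8
tcp [0.5024 0.0348 0.0924] yaw y -106.09 zax [ 9.e-04 -4.e-04 -1.e+00] [-9.3  1.  23.9] [-0.16  0.43  1.74 -0.    0.98  1.69]
```

View pics/fin.png

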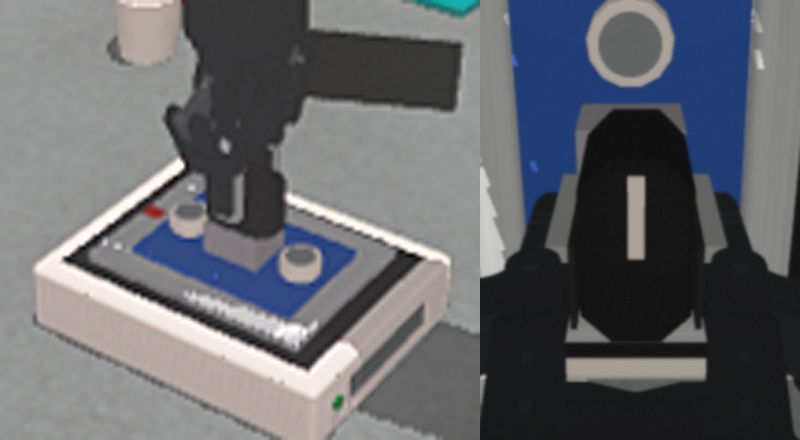

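The pictures show the knob resting on the collar with its line towards the red mark, the fingertips above the collar, and a green lamp on the station's end face. I hand in.

```bash
python3 -c "
from plant import r;print(r.sign_off())"
```

```text
the job is handed in; nothing more can be done
None
```

The job is handed in at about 17 s: the blue insert is seated flat, the knob is home on the D-shaft pointing at the red mark, and the fingers hold the carrier at its bottom stop with about 23 N. The jar, crucible and screwdriver were not touched, and the hand-in gave no verdict.

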